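Find the loose mount post and ring it for repair

ROBOT

A 6-joint arm with a two-finger parallel gripper is mounted at the origin on a cart in front of the work surface, level with it; the furniture and walls round the work are solid. World frame = base frame: x ahead of the robot, y to its left, z up, the work surface at z = 0. Lengths are in m, angles in degrees, forces in N, time in s.
With the tool pointing down it reaches from about 0.35 to 0.875 m from the base axis. Payload 4.2 kg.
Tool frame: the origin (TCP) lies midway between the tips of the shut fingers; the grasp point (between the pads) lies 19 mm behind it; z points along the fingers, y is the direction in which the jaws open and shut (so a half turn about z gives the same grasp; the last joint's range is limited). The gripper opens to 87 mm and grips with 3 to 60 N. Pads are 19 mm wide; open, the fingers measure 117 mm over their backs; the gripper's body (75 mm by 190 mm) begins 51 mm behind the grasp point.
Start: joints at [-58.98, 22.042, 0.453, 0, -68.411, -14.817], TCP at [0.174, -0.6, 0.223] pointing down, gripper open.
Joint ranges: [-179.83, 179.83], [-69.29, 118.12], [-61.27, 80.66], [-181.25, 117.63], [-171.15, -9.14], [-177.46, 177.46]. Speed limits (degrees/s): [159.86, 159.86, 180, 180, 180, 180].

INTERFACE

Orientations are given as a 3x3 rotation matrix whose columns are the frame's x, y, z axes.
In Python, from station import r gives the robot as it stands.
- The arm moves only by the tool servo_tool, never from a script. Its arguments are lists of equal length, an entry for each row: "slide": the shift along the world's x, y, z in units of 60 mm (1.0 is 60 mm), a list of three; "twist": the turn, a rotation vector about the world's x, y, z in units of 6 degrees (1.0 is 6 degrees), a list of three; "gripper": the closure, from 0 (fully open) to 1 (shut). In form: {"slide": [[x, y, z], ...], "twist": [[wx, wy, wz], ...], "gripper": [gripper, ...]}. A call has 1 to 12 rows; each row shifts and turns the commanded pose from where the row before left it; what a row does not reach is not made up. A row lasts 1/8 s, in which the tool goes at most 62.5 mm and 10.7 degrees, less where a joint would pass 70% of its speed; a pose out of reach is approached as far as the arm can. A call is refused whole if a number of a shift passes 1 or a number of a turn 1, either way. A call with a gripper value outside its range is refused whole. The fingers move at their own pace and stop on an object; the grip force is fixed at half the most. Time passes only in rows, so rows that do not move let the fingers close. It gives the time, the measured TCP pose, the force and the opening at its end, in the units of the state.
- r.sense(): the state, without advancing time (a new reading comes with each control period).
- r.capture(name): name is "scene" or "side" or "wrist"; returns a dict with "image" (400x640x3 uint8, blue, green, red), "intrinsics" (3x3 intrinsics, pixels), "R" (3x3) and "t" (3): a world point X has camera coordinates R X + t. Camera axes: x right, y down, z forward; pixel columns grow to the right and rows downward; lengths in m; the calibration is good to about 2 mm. The wrist camera is an equidistant fisheye: a pixel r from the principal point sees the ray r / f radians off the axis. A picture is of the moment at which its call begins. There is no depth.
- r.finish_job(): hands the job in, once; it reports no verdict.
The state is a dict: "time_s": time; "joints": joint angles; "joint_velocities": joint speeds; "effort": joint torques, N m; "tcp_pos": TCP position; "ee_rot": TCP orientation; "wrist_force": force on the tool from outside, world axes, zero at the start; "moment": the same for the moment, N m; "gripper_width": opening from 0.0 (shut) to 1.0 (fully open).
Only numpy, scipy, OpenCV 4.12 (cv2) and the standard library are available. Lean on these libraries where they do the work, as an engineer would, in place of code of your own. Each camera call takes 0.05 s, during which the arm holds its last target.

TASK

One of the three wooden posts is loose in its steel base: find it by rocking the posts gently side to side, never pushing or pinching one with more than 8 N. Lean the loose one to your left until you feel its stop and let go of it (it stays as it is left), then to your right in the same way. Finally slip the red repair ring over it, flat on the base, leaving the post leaning, and leave the ink bottle, tape roll and sherd where they are.

Things in the scene. Friction and masses are not known exactly. Their poses are not given: they have to be found in the camera images.
- stand_a: One of three like stands, in no fixed order: grey square steel base 80 x 80 x 18 mm, a screw head in each corner, screwed to the table (cannot move), with an upright wooden post in its middle. Origin: centre of the underside; z up; at yaw 0 its x points away from the robot and its y to the left; turned at most 0.35 rad from that.
- stand_a_foot (a point): Centre of that base's top face (18 mm above the table), where the post is fitted and about which it rocks any way. Pushed from one side 50 mm above the base, a firm post resists at once, 5.5 N per mm, and springs back; the one loose post yields to under 1 N up to a stop (tip 10 mm out of upright) and stays as left. A tight pinch hinders the rocking; a push does not.
- post_a_tip (a point): Centre of the top end of that post: 16 mm in diameter, 65 mm above the base (83 mm above the table), the top 10 mm tapering to 9 mm diameter. At the start all posts stand upright and look alike. Finger force on a post must stay under 8 N, whether pushing or pinching; 3 to 5 N is enough to feel joint and stop.
- stand_b: Another of three like stands, in no fixed order: grey square steel base 80 x 80 x 18 mm, a screw head in each corner, screwed to the table (cannot move), with an upright wooden post in its middle. Origin: centre of the underside; z up; at yaw 0 its x points away from the robot and its y to the left; turned at most 0.35 rad from that.
- stand_b_foot (a point): Centre of that base's top face (18 mm above the table), where the post is fitted and about which it rocks any way. Pushed from one side 50 mm above the base, a firm post resists at once, 5.5 N per mm, and springs back; the one loose post yields to under 1 N up to a stop (tip 10 mm out of upright) and stays as left. A tight pinch hinders the rocking; a push does not.
- post_b_tip (a point): Centre of the top end of that post: 16 mm in diameter, 65 mm above the base (83 mm above the table), the top 10 mm tapering to 9 mm diameter. At the start all posts stand upright and look alike. Finger force on a post must stay under 8 N, whether pushing or pinching; 3 to 5 N is enough to feel joint and stop.
- stand_c: The third of three like stands, in no fixed order: grey square steel base 80 x 80 x 18 mm, a screw head in each corner, screwed to the table (cannot move), with an upright wooden post in its middle. Origin: centre of the underside; z up; at yaw 0 its x points away from the robot and its y to the left; turned at most 0.35 rad from that.
- stand_c_foot (a point): Centre of that base's top face (18 mm above the table), where the post is fitted and about which it rocks any way. Pushed from one side 50 mm above the base, a firm post resists at once, 5.5 N per mm, and springs back; the one loose post yields to under 1 N up to a stop (tip 10 mm out of upright) and stays as left. A tight pinch hinders the rocking; a push does not.
- post_c_tip (a point): Centre of the top end of that post: 16 mm in diameter, 65 mm above the base (83 mm above the table), the top 10 mm tapering to 9 mm diameter. At the start all posts stand upright and look alike. Finger force on a post must stay under 8 N, whether pushing or pinching; 3 to 5 N is enough to feel joint and stop.
- ring: Red plastic repair ring, a plain collar of 48 mm outer diameter, 28 mm bore, 30 mm high, about 50 g, lying flat on the table at the start. Origin: centre of its underside; z is the bore axis.
- ink_bottle: Bystander: small blue ink bottle with white cap, 34 x 34 x 60 mm, loose on the table; origin at the centre of its underside.
- tape_roll: Bystander: roll of white paper tape, 66 mm diameter, 19 mm high, loose, lying flat; origin at the centre of its underside.
- sherd_block: Bystander: brown pottery sherd, 20 x 42 x 13 mm, loose; origin at the centre of its underside.
Things that resemble listed ones, but are neither listed nor needed, are in the scene too. What is shaped like the stand_b but green or pink is not meant.

How it is judged:
By the outcome, as a careful person would: the job done as asked, in the order asked, and still so for the second after the job is handed in, with the robot touching nothing.
It also fails if it takes over 72 s, if anything falls off the work surface, if the arm or the gripper's body presses on something with over 40 N, if the wrist force passes 120 N, or if a joint passes its speed limit or range.

## Working session

There is one attempt and no reset: what is moved stays moved. The work goes in short steps, Python scripts to look and compute and a tool call to move; the robot and the scene stay as the last step left them, time stands still between calls to the robot, and variables do not carry over. Pictures are saved under pics/ and viewed, and the job is handed in when it is done.

Besides the shell and the picture viewer there is one more tool, called after "Emit:" as a command line: name --argument value ..., lists and objects as JSON in quotes. servo_tool: Moves the arm, as the interface text tells. Its arguments: {"type":"object","properties":{"slide":{"type":"array","items":{"type":"array","items":{"type":"number"}}},"twist":{"type":"array","items":{"type":"array","items":{"type":"number"}}},"gripper":{"type":"array","items":{"type":"number"}}},"required":["slide","twist","gripper"]}

```bash
mkdir -p pics; ls
python3 - <<'E'
from station import r
import cv2,pickle
print(r.sense())
for n in ["scene","side","wrist"]:
    c=r.capture(n); cv2.imwrite(f"pics/{n}0.png",c["image"]); pickle.dump(c,open(f"{n}0.pkl","wb")); print(n,c["intrinsics"],c["R"],c["t"])
E
```

```text
pics
{'time_s': 0.0, 'joints': array([-5.89797733e+01,  2.20896517e+01,  3.76246631e-01, -2.93140660e-02,
       -6.84108686e+01, -1.48153991e+01]), 'joint_velocities': array([ 0.02062179, -0.06181516,  0.08011647,  0.00430269, -0.03653076,
        0.02127209]), 'effort': array([-4.86576846e-04, -3.90667784e+01,  1.87405980e+01,  4.22008485e+00,
        1.08304824e-02, -1.86103844e-04]), 'tcp_pos': array([ 0.17424409, -0.59956231,  0.22144633]), 'ee_rot': array([[-9.60322804e-01, -2.78889955e-01, -7.10045025e-04],
       [-2.78890843e-01,  9.60320504e-01,  2.10391452e-03],
       [ 9.51101686e-05,  2.21846215e-03, -9.99997535e-01]]), 'wrist_force': array([ 0.4843396 , -0.85620523,  0.41298328]), 'moment': array([-0.03510472,  0.02119639,  0.03202556]), 'gripper_width': 0.9987935488471902}
scene [[405.04977993   0.         318.17838805]
 [  0.         405.04977993 200.16703359]
 [  0.           0.           1.        ]] [[-6.24692427e-01 -7.80870558e-01  7.37356079e-04]
 [-4.84878936e-01  3.87160135e-01 -7.84219005e-01]
 [ 6.12088057e-01 -4.90253202e-01 -6.20483690e-01]] [0.35117588 0.32285839 0.66272447]
side [[450.0497291    0.         312.94739468]
 [  0.         450.0497291  198.41811865]
 [  0.           0.           1.        ]] [[-0.91728431 -0.39773575 -0.01989404]
 [-0.12191157  0.32801618 -0.93677263]
 [ 0.37911353 -0.85686152 -0.34937268]] [0.52529044 0.1423925  0.85842881]
wrist [[309.70691629   0.         322.32184902]
 [  0.         309.70691629 195.0773062 ]
 [  0.           0.           1.        ]] [[-0.27866864  0.96038508  0.00206817]
 [ 0.92085852  0.26658677  0.28451904]
 [ 0.2726965   0.08119103 -0.95866816]] [ 0.62413008 -0.03451647  0.39208843]
```

View pics/scene0.png

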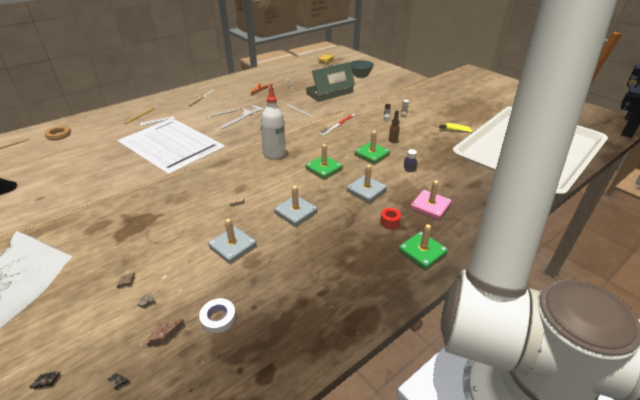

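View pics/side0.png

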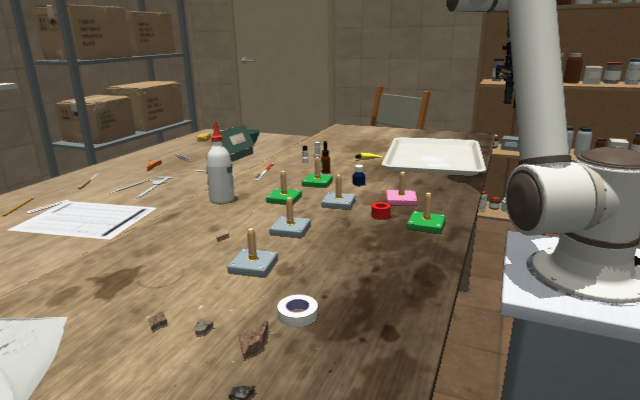

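View pics/wrist0.png

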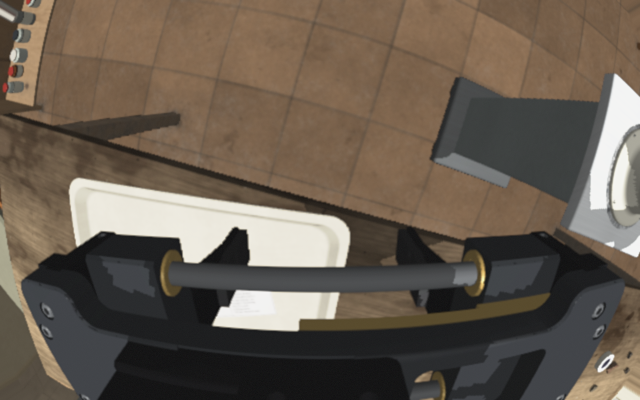

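Candidates:
- **Grey stands:** scene (232,243), (296,210) and (367,188) are the ones meant. The green ones at (324,165), (373,152), (424,250) and the pink one at (432,204) are lookalikes.
- **Ring:** red at (391,218). The brown ring at (57,132) is a lookalike.
- **Bystanders:** ink bottle (411,160), tape roll (217,316), sherd (237,202).

Next I measure these.

```bash
cat > h.py <<'E'
import numpy as np,cv2,pickle
def ray(c,u,v):
    K=c["intrinsics"];d=np.linalg.inv(K)@[u,v,1];R=c["R"];return -R.T@c["t"],R.T@d
def plane(c,u,v,z):
    o,d=ray(c,u,v);return o+d*(z-o[2])/d[2]
def proj(c,X):
    p=c["R"]@np.asarray(X)+c["t"];q=c["intrinsics"]@p;return q[:2]/q[2]
def tri(c1,p1,c2,p2):
    A=[];b=[]
    M=np.zeros((3,3));v=np.zeros(3)
    for c,p in((c1,p1),(c2,p2)):
        o,d=ray(c,*p);d=d/np.linalg.norm(d);P=np.eye(3)-np.outer(d,d);M+=P;v+=P@o
    return np.linalg.solve(M,v)
E
python3 - <<'E'
from h import *
for n in["scene","side"]:
    c=pickle.load(open(n+"0.pkl","rb"));im=c["image"];hsv=cv2.cvtColor(im,cv2.COLOR_BGR2HSV)
    f={"scene":(200,150,480,270),"side":(220,150,460,290)}[n]
    x0,y0,x1,y1=f
    cv2.imwrite(f"pics/{n}_crop.png",cv2.resize(im[y0:y1,x0:x1],None,fx=2.8 if n=="scene" else 3.2,fy=2.8 if n=="scene" else 3.2,interpolation=cv2.INTER_CUBIC))
    masks={"grey":cv2.inRange(hsv,(85,10,90),(125,90,230)),"red":cv2.inRange(hsv,(0,170,60),(6,255,255))|cv2.inRange(hsv,(174,170,60),(180,255,255)),"post":cv2.inRange(hsv,(10,90,70),(22,220,255))}
    for k,m in masks.items():
        m=m.copy();w=np.zeros_like(m);w[y0:y1,x0:x1]=m[y0:y1,x0:x1]
        nn,l,s,ce=cv2.connectedComponentsWithStats(w)
        for i in range(1,nn):
            if s[i,4]>60: print(n,k,s[i],ce[i].round(1),"plane18",plane(c,*ce[i],.018).round(3),"p30",plane(c,*ce[i],.03).round(3))
E
```

```text
scene grey [348 177  37  22 341] [366.7 188. ] plane18 [ 0.568 -0.17   0.018] p30 [ 0.557 -0.158  0.03 ]
scene grey [276 198  39  24 412] [295.3 209.8] plane18 [0.613 0.032 0.018] p30 [0.601 0.041 0.03 ]
scene grey [210 228  45  31 585] [231.7 244. ] plane18 [0.605 0.216 0.018] p30 [0.593 0.221 0.03 ]
scene red [381 208  20  20 303] [390.4 217.3] plane18 [ 0.445 -0.132  0.018] p30 [ 0.436 -0.121  0.03 ]
scene post [203 150  38  14  77] [222.4 155.7] plane18 [0.953 0.053 0.018] p30 [0.935 0.061 0.03 ]
scene post [258 150  49  18 306] [285.9 157.8] plane18 [ 0.825 -0.088  0.018] p30 [ 0.809 -0.078  0.03 ]
scene post [  235   150   234   120 14560] [361.6 218.5] plane18 [ 0.486 -0.074  0.018] p30 [ 0.476 -0.064  0.03 ]
scene post [211 157  24  10  95] [222.1 162.2] plane18 [0.922 0.071 0.018] p30 [0.904 0.079 0.03 ]
scene post [287 160  18  13  93] [295.3 166.3] plane18 [ 0.771 -0.083  0.018] p30 [ 0.756 -0.073  0.03 ]
scene post [233 183  17  11 114] [240.5 188.2] plane18 [0.777 0.094 0.018] p30 [0.762 0.101 0.03 ]
scene post [291 185   9  25 145] [294.7 196.6] plane18 [0.657 0.002 0.0
[... 867 characters left out ...]
193   132 13252] [381.7 238.8] plane18 [0.396 0.031 0.018] p30 [0.39  0.056 0.03 ]
side post [278 170  13  24 162] [283.3 181. ] plane18 [ 0.78  -0.253  0.018] p30 [ 0.763 -0.221  0.03 ]
side post [334 171  20  28 220] [339.5 183.3] plane18 [ 0.613 -0.292  0.018] p30 [ 0.6   -0.258  0.03 ]
side post [222 191  31  16 177] [238.8 198.1] plane18 [ 0.828 -0.078  0.018] p30 [ 0.809 -0.051  0.03 ]
side post [299 193  13  12  61] [304.4 198.8] plane18 [ 0.656 -0.136  0.018] p30 [ 0.643 -0.107  0.03 ]
side post [284 198  31  27 271] [293.9 212. ] plane18 [ 0.642 -0.04   0.018] p30 [ 0.629 -0.014  0.03 ]
side post [245 227  13  34 278] [251.4 244.1] plane18 [0.648 0.156 0.018] p30 [0.635 0.177 0.03 ]
```

```bash
ls pics
```

```text
scene0.png
scene_crop.png
side0.png
side_crop.png
wrist0.png
```

View pics/scene_crop.png

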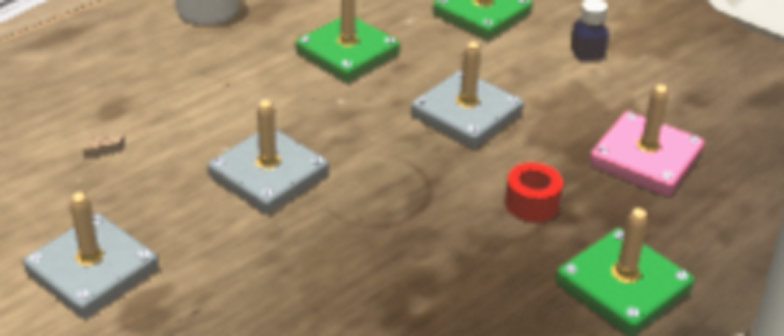

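View pics/side_crop.png

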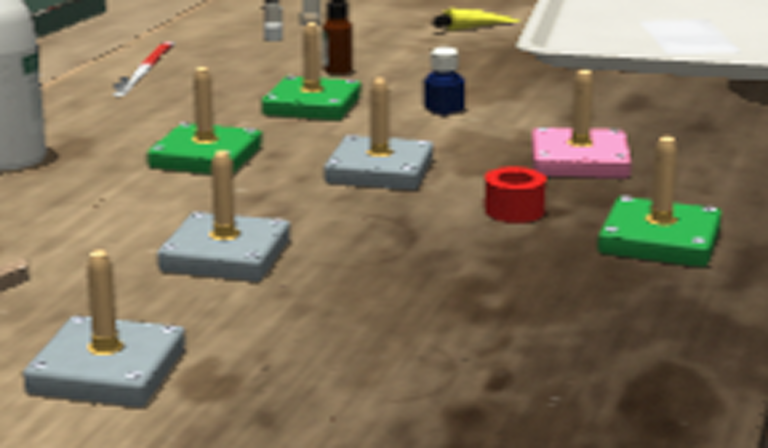

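Run:
```python
from h import *
a=pickle.load(open("scene0.pkl","rb"));b=pickle.load(open("side0.pkl","rb"))
S=lambda x,y:(200+(x-.9)/2.8,150+(y-.9)/2.8)
D=lambda x,y:(220+(x-1.1)/3.2,150+(y-1.1)/3.2)
for n,p,q,z in [("A tip",(79,196),(98,253),.083),("B tip",(265,102),(221,154),.083),("C tip",(473,43),(379,79),.083),("A foot",(88,258),(105,348),.018),("B foot",(266,161),(224,235),.018),("C foot",(469,101),(379,153),.018),("ring top",(536,180),(516,177),.03),("ring bot front",(533,219),(516,220),0),
 ("ink cap top",(594,4),(445,52),.06),("ink bot",(590,58),(444,112),0),("pink tip",(659,88),(584,73),.083),("green tip",(639,212),(666,141),.083)]:
    print(n,tri(a,S(*p),b,D(*q)).round(4),plane(a,*S(*p),z).round(4)[:2],plane(b,*D(*q),z).round(4)[:2])
print("green2",plane(a,324,165,.018).round(3),plane(a,373,152,.018).round(3),"sherd",plane(a,237,202,.006).round(3),"bottle",plane(a,274,157,0).round(3),"tape",plane(a,217,316,.01).round(3))
# corners
for n,P in {"A":[(25,262),(95,215),(157,262),(84,303)],"B":[(208,168),(267,128),(328,165),(268,203)],"C":[(412,103),(463,71),(522,105),(473,138)]}.items():
    X=np.array([plane(a,*S(*p),.018)[:2] for p in P]); print(n,X.mean(0).round(4),[np.round(np.degrees(np.arctan2(*(X[(i+1)%4]-X[i])[::-1])),1) for i in range(4)],[np.round(np.linalg.norm(X[(i+1)%4]-X[i]),3) for i in range(4)])
```

```text
A tip [0.6128 0.2115 0.083 ] [0.6128 0.2115] [0.6128 0.2115]
B tip [0.6215 0.0259 0.0825] [0.6223 0.0258] [0.6194 0.0287]
C tip [ 0.5754 -0.1782  0.0836] [ 0.5767 -0.1793] [ 0.5754 -0.1791]
A foot [0.611  0.2142 0.0193] [0.612  0.2138] [0.6127 0.2119]
B foot [0.6199 0.029  0.0197] [0.6224 0.0276] [0.621  0.0262]
C foot [ 0.5756 -0.18    0.0167] [ 0.5742 -0.1786] [ 0.5746 -0.177 ]
ring top [ 0.4428 -0.13    0.0313] [ 0.4437 -0.1312] [ 0.4437 -0.1333]
ring bot front [ 0.4382 -0.1252 -0.0047] [ 0.4315 -0.1193] [ 0.4387 -0.1186]
ink cap top [ 0.5737 -0.3497  0.0603] [ 0.5756 -0.3512] [ 0.5723 -0.3479]
ink bot [ 0.5724 -0.3532 -0.0028] [ 0.567 -0.348] [ 0.5728 -0.3494]
pink tip [ 0.4217 -0.2558  0.0829] [ 0.4232 -0.2568] [ 0.42   -0.2528]
green tip [ 0.3287 -0.1156  0.0812] [ 0.3287 -0.1144] [ 0.3269 -0.1089]
green2 [ 0.725 -0.152  0.018] [ 0.688 -0.313  0.018] sherd [0.745 0.124 0.006] bottle [ 0.875 -0.078  0.   ] tape [0.458 0.331 0.01 ]
A [0.6092 0.2131] [np.float64(-78.5), np.float64(-172.3), np.float64(92.8), np.float64(12.1)] [np.float64(0.074), np.float64(0.082), np.float64(0.068), np.float64(0.072)]
B [0.6165 0.0298] [np.float64(-79.2), np.float64(-172.2), np.float64(96.3), np.float64(11.1)] [np.float64(0.077), np.float64(0.079), np.float64(0.073), np.float64(0.073)]
C [ 0.5722 -0.1744] [np.float64(-83.7), np.float64(-176.6), np.float64(95.9), np.float64(5.8)] [np.float64(0.076), np.float64(0.077), np.float64(0.073), np.float64(0.076)]
```

Emit:
servo_tool --slide '[[0.55,0.58,-0.13],[0.55,0.58,-0.13],[0.55,0.58,-0.13],[0.55,0.58,-0.13],[0.55,0.58,-0.13],[0.55,0.58,-0.13],[0.55,0.58,-0.13],[0.55,0.58,-0.13],[0.55,0.58,-0.13],[0.55,0.58,-0.13],[0.55,0.58,-0.13],[0.55,0.58,-0.13]]' --twist '[[0,0,-0.225],[0,0,-0.225],[0,0,-0.225],[0,0,-0.225],[0,0,-0.225],[0,0,-0.225],[0,0,-0.225],[0,0,-0.225],[0,0,-0.225],[0,0,-0.225],[0,0,-0.225],[0,0,-0.225]]' --gripper '[0.4,0.4,0.4,0.4,0.4,0.4,0.4,0.4,0.4,0.4,0.4,0.4]'

```text
time_s: 1.65
tcp_pos: [0.5712, -0.1812, 0.1284]
ee_rot: [[-1.0, 0.001, -0.001], [0.001, 1.0, 0.0], [0.001, 0.0, -1.0]]
wrist_force: [0.5, -0.9, -0.4]
gripper_width: 0.599
```

Emit:
servo_tool --slide '[[0,0,0],[0,0,0]]' --twist '[[0,0,0],[0,0,0]]' --gripper '[0.4,0.4]'

```text
time_s: 1.9
tcp_pos: [0.5699, -0.1825, 0.1285]
ee_rot: [[-1.0, -0.0, -0.001], [-0.0, 1.0, 0.0], [0.001, 0.0, -1.0]]
wrist_force: [0.5, -0.1, -0.9]
gripper_width: 0.598
```

Run:
```python
from station import r
import cv2,pickle
s=r.sense();print(s['time_s'],s['tcp_pos'],s['ee_rot'].round(3),s['wrist_force'],s['gripper_width'])
c=r.capture("wrist");cv2.imwrite("pics/w1.png",c["image"]);pickle.dump(c,open("w1.pkl","wb"))
```

```text
1.9 [ 0.56993696 -0.18249799  0.12851872] [[-1.    -0.    -0.001]
 [-0.     1.     0.   ]
 [ 0.001  0.    -1.   ]] [ 0.53935714 -0.14057946 -0.86706184] 0.5981111124950014
```

View pics/w1.png

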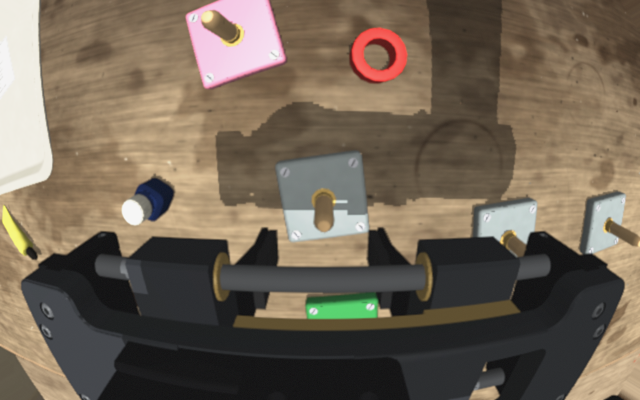

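```bash
cat >> h.py <<'E'
def fray(c,u,v):
    K=c["intrinsics"];dx,dy=u-K[0,2],v-K[1,2];rr=np.hypot(dx,dy)+1e-9;th=rr/K[0,0]
    d=np.array([np.sin(th)*dx/rr,np.sin(th)*dy/rr,np.cos(th)]);R=c["R"];return -R.T@c["t"],R.T@d
def fplane(c,u,v,z):
    o,d=fray(c,u,v);return o+d*(z-o[2])/d[2]
E
python3 - <<'E'
from h import *
c=pickle.load(open("w1.pkl","rb"))
cv2.imwrite("pics/w1c.png",cv2.resize(c["image"][20:270,180:560],None,fx=2,fy=2,interpolation=cv2.INTER_CUBIC))
print("tipC",fplane(c,323,224,.083).round(4))
X=np.array([fplane(c,u,v,.018)[:2] for u,v in((277,166),(360,152),(369,233),(289,241))]);print(X.round(3),X.mean(0))
print("ring",fplane(c,379,55,.03))
E
```

```text
tipC [ 0.5749 -0.1823  0.083 ]
[[ 0.545 -0.224]
 [ 0.532 -0.149]
 [ 0.611 -0.138]
 [ 0.619 -0.215]] [ 0.57659497 -0.18139382]
ring [ 0.44659116 -0.1353937   0.03      ]
```

View pics/w1c.png

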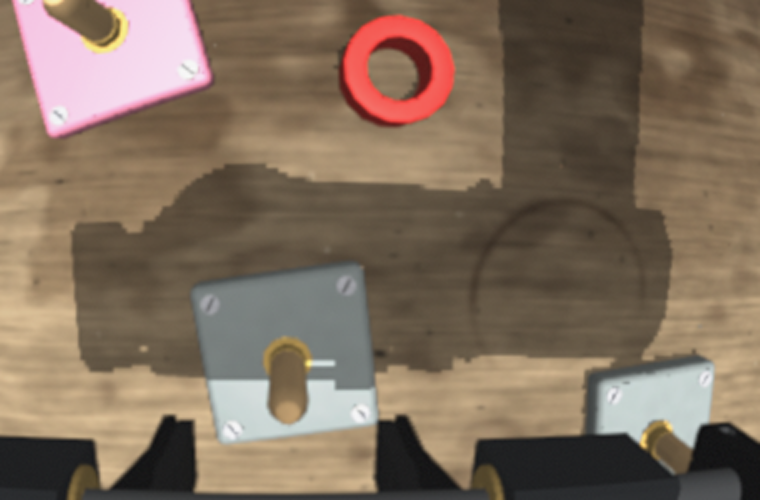

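Emit:
servo_tool --slide '[[0.04,0.015,-0.35],[0.04,0.01,-0.35],[0,0,-0.34],[0,0,0],[0,0.07,0],[0,0.07,0],[0,0.06,0],[0,0,0],[0,0,0]]' --twist '[[0,0,0],[0,0,0],[0,0,0],[0,0,0],[0,0,0],[0,0,0],[0,0,0],[0,0,0],[0,0,0]]' --gripper '[0.4,0.4,0.4,0.4,0.4,0.4,0.4,0.4,0.4]'

```text
time_s: 3.08
tcp_pos: [0.5753, -0.1689, 0.0667]
ee_rot: [[-1.0, -0.0, 0.0], [-0.0, 1.0, -0.0], [-0.0, -0.0, -1.0]]
wrist_force: [0.7, 0.4, -0.3]
gripper_width: 0.598
```

Emit:
servo_tool --slide '[[0,0.01,0],[0,0.01,0],[0,0,0]]' --twist '[[0,0,0],[0,0,0],[0,0,0]]' --gripper '[0.4,0.4,0.4]'

```text
time_s: 3.45
tcp_pos: [0.5752, -0.1678, 0.0665]
ee_rot: [[-1.0, -0.0, -0.0], [-0.0, 1.0, 0.0], [0.0, 0.0, -1.0]]
wrist_force: [-0.4, 1.3, -0.8]
gripper_width: 0.6
```

Emit:
servo_tool --slide '[[0,0.01,0],[0,0.01,0],[0,0.01,0],[0,0,0]]' --twist '[[0,0,0],[0,0,0],[0,0,0],[0,0,0]]' --gripper '[0.4,0.4,0.4,0.4]'

```text
time_s: 3.95
tcp_pos: [0.5752, -0.166, 0.0666]
ee_rot: [[-1.0, -0.0, 0.0], [-0.0, 1.0, 0.0], [-0.0, 0.0, -1.0]]
wrist_force: [0.0, 0.3, 0.2]
gripper_width: 0.605
```

Emit:
servo_tool --slide '[[0,0.01,0],[0,0.006,0],[0,0,0]]' --twist '[[0,0,0],[0,0,0],[0,0,0]]' --gripper '[0.4,0.4,0.4]'

```text
time_s: 4.32
tcp_pos: [0.5752, -0.1651, 0.0666]
ee_rot: [[-1.0, -0.0, -0.0], [-0.0, 1.0, 0.0], [0.0, 0.0, -1.0]]
wrist_force: [-0.3, 0.3, 0.5]
gripper_width: 0.6
```

Emit:
servo_tool --slide '[[0,0.008,0],[0,0.008,0],[0,0,0]]' --twist '[[0,0,0],[0,0,0],[0,0,0]]' --gripper '[0.4,0.4,0.4]'

```text
time_s: 4.7
tcp_pos: [0.5752, -0.1641, 0.0665]
ee_rot: [[-1.0, -0.0, -0.0], [-0.0, 1.0, 0.0], [0.0, 0.0, -1.0]]
wrist_force: [-0.5, 0.6, 1.0]
gripper_width: 0.601
```

Emit:
servo_tool --slide '[[0,0.008,0],[0,0.008,0],[0,0,0]]' --twist '[[0,0,0],[0,0,0],[0,0,0]]' --gripper '[0.4,0.4,0.4]'

```text
time_s: 5.08
tcp_pos: [0.5752, -0.1632, 0.0666]
ee_rot: [[-1.0, -0.0, -0.0], [-0.0, 1.0, -0.0], [0.0, -0.0, -1.0]]
wrist_force: [1.0, -1.0, -0.1]
gripper_width: 0.601
```

Emit:
servo_tool --slide '[[0,0.008,0],[0,0.008,0],[0,0,0]]' --twist '[[0,0,0],[0,0,0],[0,0,0]]' --gripper '[0.4,0.4,0.4]'

```text
time_s: 5.45
tcp_pos: [0.5752, -0.1622, 0.0666]
ee_rot: [[-1.0, -0.0, -0.0], [-0.0, 1.0, -0.0], [0.0, -0.0, -1.0]]
wrist_force: [-0.6, -0.1, -0.4]
gripper_width: 0.599
```

Emit:
servo_tool --slide '[[0,0.008,0],[0,0.008,0],[0,0,0]]' --twist '[[0,0,0],[0,0,0],[0,0,0]]' --gripper '[0.4,0.4,0.4]'

```text
time_s: 5.82
tcp_pos: [0.5752, -0.1612, 0.0665]
ee_rot: [[-1.0, -0.0, -0.0], [-0.0, 1.0, 0.0], [0.0, 0.0, -1.0]]
wrist_force: [0.1, 0.2, -0.7]
gripper_width: 0.6
```

Run:
```python
from station import r
import cv2,pickle
c=r.capture("wrist");cv2.imwrite("pics/w2.png",cv2.resize(c["image"][100:340,180:460],None,fx=2.5,fy=2.5));pickle.dump(c,open("w2.pkl","wb"))
c=r.capture("side");cv2.imwrite("pics/s2.png",cv2.resize(c["image"][130:230,280:440],None,fx=5,fy=5))
```

```text
(no output)
```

View pics/w2.png

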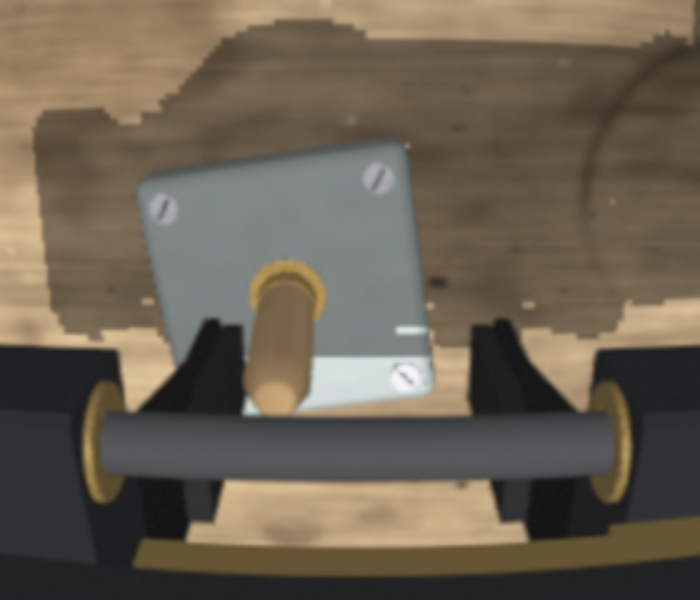

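View pics/s2.png

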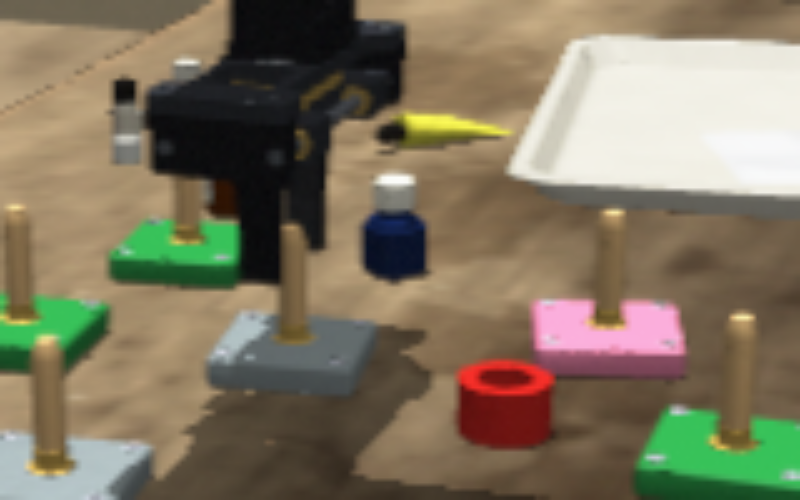

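Emit:
servo_tool --slide '[[0,0.008,0],[0,0.008,0],[0,0,0]]' --twist '[[0,0,0],[0,0,0],[0,0,0]]' --gripper '[0.4,0.4,0.4]'

```text
time_s: 6.3
tcp_pos: [0.5752, -0.1602, 0.0665]
ee_rot: [[-1.0, -0.0, -0.0], [-0.0, 1.0, 0.0], [0.0, 0.0, -1.0]]
wrist_force: [-0.8, -1.0, 1.3]
gripper_width: 0.602
```

Emit:
servo_tool --slide '[[0,0.006,0],[0,0.006,0],[0,0,0]]' --twist '[[0,0,0],[0,0,0],[0,0,0]]' --gripper '[0.4,0.4,0.4]'

```text
time_s: 6.68
tcp_pos: [0.5752, -0.1595, 0.0665]
ee_rot: [[-1.0, -0.0, 0.0], [-0.0, 1.0, 0.0], [-0.0, 0.0, -1.0]]
wrist_force: [-0.0, -1.3, 0.1]
gripper_width: 0.6
```

Emit:
servo_tool --slide '[[0,0.006,0],[0,0.006,0],[0,0,0]]' --twist '[[0,0,0],[0,0,0],[0,0,0]]' --gripper '[0.4,0.4,0.4]'

```text
time_s: 7.05
tcp_pos: [0.5752, -0.1588, 0.0665]
ee_rot: [[-1.0, -0.0, 0.0], [-0.0, 1.0, 0.0], [-0.0, 0.0, -1.0]]
wrist_force: [-0.2, 0.1, 0.3]
gripper_width: 0.601
```

Emit:
servo_tool --slide '[[0,0.008,0],[0,0.008,0],[0,0,0]]' --twist '[[0,0,0],[0,0,0],[0,0,0]]' --gripper '[0.4,0.4,0.4]'

```text
time_s: 7.42
tcp_pos: [0.5753, -0.1578, 0.0665]
ee_rot: [[-1.0, -0.0, 0.0], [-0.0, 1.0, 0.0], [-0.0, 0.0, -1.0]]
wrist_force: [0.1, -0.6, 0.9]
gripper_width: 0.603
```

Run:
```python
from station import r
import cv2,pickle
c=r.capture("wrist");cv2.imwrite("pics/w3.png",cv2.resize(c["image"][100:340,180:460],None,fx=2.5,fy=2.5));pickle.dump(c,open("w3.pkl","wb"))
```

```text
(no output)
```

View pics/w3.png

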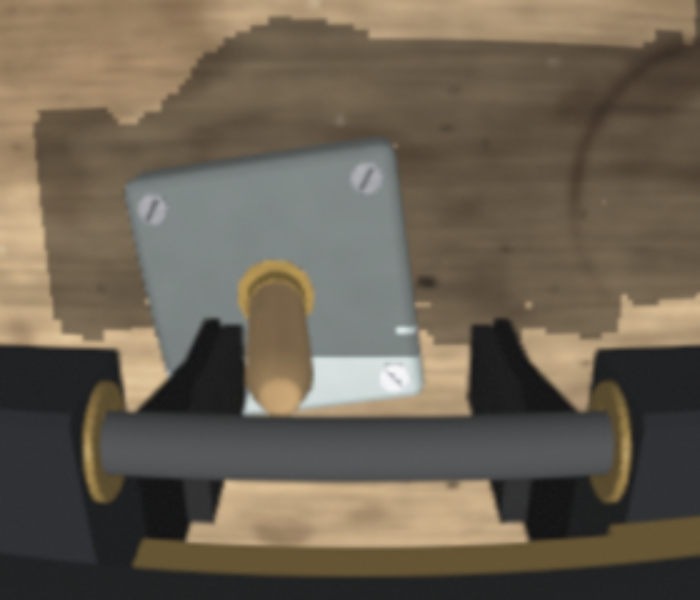

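C is loose: the tip follows the finger with almost no force. Next, on to its left stop.

Emit:
servo_tool --slide '[[0,0.008,0],[0,0.008,0],[0,0,0]]' --twist '[[0,0,0],[0,0,0],[0,0,0]]' --gripper '[0.4,0.4,0.4]'

```text
time_s: 7.85
tcp_pos: [0.5752, -0.1569, 0.0665]
ee_rot: [[-1.0, -0.0, -0.0], [-0.0, 1.0, 0.0], [0.0, 0.0, -1.0]]
wrist_force: [0.5, 0.5, 0.6]
gripper_width: 0.6
```

Emit:
servo_tool --slide '[[0,0.008,0],[0,0,0]]' --twist '[[0,0,0],[0,0,0]]' --gripper '[0.4,0.4]'

```text
time_s: 8.1
tcp_pos: [0.5752, -0.1564, 0.0665]
ee_rot: [[-1.0, -0.0, -0.0], [-0.0, 1.0, 0.0], [0.0, 0.0, -1.0]]
wrist_force: [0.4, 0.3, 0.8]
gripper_width: 0.602
```

Emit:
servo_tool --slide '[[0,0.008,0],[0,0,0]]' --twist '[[0,0,0],[0,0,0]]' --gripper '[0.4,0.4]'

```text
time_s: 8.35
tcp_pos: [0.5752, -0.1559, 0.0665]
ee_rot: [[-1.0, -0.0, 0.0], [-0.0, 1.0, -0.0], [-0.0, -0.0, -1.0]]
wrist_force: [-1.1, -0.2, 0.1]
gripper_width: 0.602
```

Emit:
servo_tool --slide '[[0,0.008,0],[0,0,0]]' --twist '[[0,0,0],[0,0,0]]' --gripper '[0.4,0.4]'

```text
time_s: 8.6
tcp_pos: [0.5752, -0.1555, 0.0665]
ee_rot: [[-1.0, -0.0, -0.0], [-0.0, 1.0, -0.0], [0.0, -0.0, -1.0]]
wrist_force: [-0.3, -0.6, -0.7]
gripper_width: 0.596
```

Emit:
servo_tool --slide '[[0,0.008,0],[0,0,0]]' --twist '[[0,0,0],[0,0,0]]' --gripper '[0.4,0.4]'

```text
time_s: 8.85
tcp_pos: [0.5753, -0.1552, 0.0666]
ee_rot: [[-1.0, -0.0, 0.0], [-0.0, 1.0, -0.0], [-0.0, -0.0, -1.0]]
wrist_force: [-0.3, -1.9, -0.2]
gripper_width: 0.6
```

Emit:
servo_tool --slide '[[0,0.006,0],[0,0,0]]' --twist '[[0,0,0],[0,0,0]]' --gripper '[0.4,0.4]'

```text
time_s: 9.1
tcp_pos: [0.5753, -0.1549, 0.0666]
ee_rot: [[-1.0, -0.0, 0.0], [-0.0, 1.0, -0.0], [-0.0, -0.0, -1.0]]
wrist_force: [0.2, -3.4, 0.0]
gripper_width: 0.596
```

Emit:
servo_tool --slide '[[0,0.003,0],[0,0,0]]' --twist '[[0,0,0],[0,0,0]]' --gripper '[0.4,0.4]'

```text
time_s: 9.35
tcp_pos: [0.5753, -0.1548, 0.0666]
ee_rot: [[-1.0, -0.0, 0.0], [-0.0, 1.0, -0.0], [-0.0, -0.0, -1.0]]
wrist_force: [-0.4, -5.0, -1.9]
gripper_width: 0.605
```

Emit:
servo_tool --slide '[[0,-0.05,0],[0,-0.1,0],[0,-0.1,0],[0,0,0],[0,0,0],[0,0,0],[0,0,0]]' --twist '[[0,0,0],[0,0,0],[0,0,0],[0,0,0],[0,0,0],[0,0,0],[0,0,0]]' --gripper '[0.4,0.4,0.4,0.4,0.4,0.4,0.4]'

```text
time_s: 10.22
tcp_pos: [0.5752, -0.1693, 0.0665]
ee_rot: [[-1.0, -0.0, -0.0], [-0.0, 1.0, 0.0], [0.0, 0.0, -1.0]]
wrist_force: [0.1, -0.5, 0.3]
gripper_width: 0.603
```

Run:
```python
from station import r
import cv2,pickle
c=r.capture("wrist");cv2.imwrite("pics/w4.png",cv2.resize(c["image"][100:340,180:460],None,fx=2.5,fy=2.5));pickle.dump(c,open("w4.pkl","wb"))
```

```text
(no output)
```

View pics/w4.png

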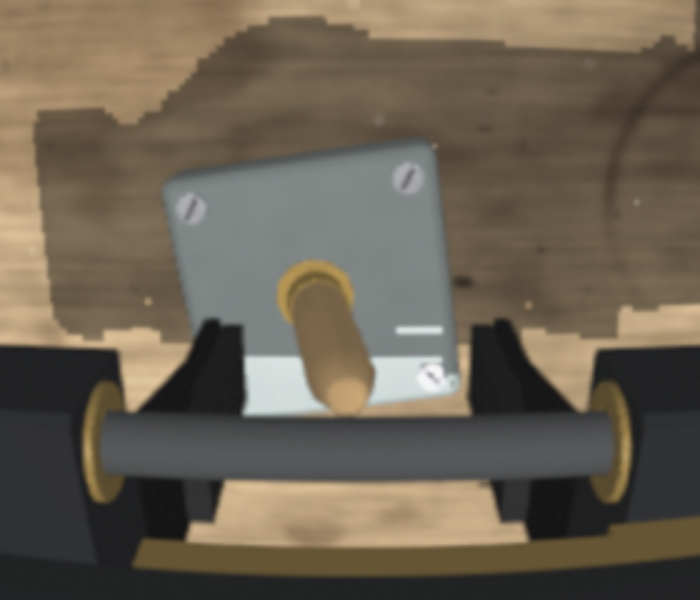

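The post leans left and stays there, free of both fingers. Now to the right.

Emit:
servo_tool --slide '[[0,-0.06,0],[0,-0.06,0],[0,-0.06,0],[0,-0.04,0],[0,-0.04,0],[0,-0.04,0],[0,-0.04,0],[0,-0.04,0],[0,-0.04,0],[0,-0.04,0],[0,-0.03,0],[0,0,0]]' --twist '[[0,0,0],[0,0,0],[0,0,0],[0,0,0],[0,0,0],[0,0,0],[0,0,0],[0,0,0],[0,0,0],[0,0,0],[0,0,0],[0,0,0]]' --gripper '[0.4,0.4,0.4,0.4,0.4,0.4,0.4,0.4,0.4,0.4,0.4,0.4]'

```text
time_s: 11.78
tcp_pos: [0.5751, -0.1991, 0.0665]
ee_rot: [[-1.0, 0.0, -0.0], [0.0, 1.0, -0.0], [0.0, -0.0, -1.0]]
wrist_force: [-0.4, -0.1, -0.0]
gripper_width: 0.6
```

Emit:
servo_tool --slide '[[0,-0.01,0],[0,-0.01,0],[0,0,0]]' --twist '[[0,0,0],[0,0,0],[0,0,0]]' --gripper '[0.4,0.4,0.4]'

```text
time_s: 12.15
tcp_pos: [0.5752, -0.2001, 0.0666]
ee_rot: [[-1.0, -0.0, -0.0], [-0.0, 1.0, 0.0], [0.0, 0.0, -1.0]]
wrist_force: [0.5, 0.0, 0.2]
gripper_width: 0.601
```

Emit:
servo_tool --slide '[[0,-0.01,0],[0,-0.01,0],[0,-0.01,0],[0,0,0]]' --twist '[[0,0,0],[0,0,0],[0,0,0],[0,0,0]]' --gripper '[0.4,0.4,0.4,0.4]'

```text
time_s: 12.65
tcp_pos: [0.5753, -0.2019, 0.0665]
ee_rot: [[-1.0, 0.0, 0.0], [0.0, 1.0, -0.0], [-0.0, -0.0, -1.0]]
wrist_force: [1.0, 0.7, -0.9]
gripper_width: 0.6
```

Emit:
servo_tool --slide '[[0,-0.008,0],[0,-0.008,0],[0,0,0]]' --twist '[[0,0,0],[0,0,0],[0,0,0]]' --gripper '[0.4,0.4,0.4]'

```text
time_s: 13.02
tcp_pos: [0.5752, -0.2029, 0.0665]
ee_rot: [[-1.0, -0.0, 0.0], [-0.0, 1.0, -0.0], [-0.0, -0.0, -1.0]]
wrist_force: [0.0, 0.1, 0.1]
gripper_width: 0.597
```

Emit:
servo_tool --slide '[[0,-0.008,0],[0,-0.008,0],[0,0,0]]' --twist '[[0,0,0],[0,0,0],[0,0,0]]' --gripper '[0.4,0.4,0.4]'

```text
time_s: 13.4
tcp_pos: [0.5752, -0.2038, 0.0665]
ee_rot: [[-1.0, -0.0, -0.0], [-0.0, 1.0, 0.0], [0.0, 0.0, -1.0]]
wrist_force: [-0.5, -0.9, 1.2]
gripper_width: 0.601
```

Emit:
servo_tool --slide '[[0,-0.008,0],[0,0,0]]' --twist '[[0,0,0],[0,0,0]]' --gripper '[0.4,0.4]'

```text
time_s: 13.65
tcp_pos: [0.5752, -0.2043, 0.0666]
ee_rot: [[-1.0, -0.0, 0.0], [-0.0, 1.0, -0.0], [-0.0, -0.0, -1.0]]
wrist_force: [0.3, 1.0, 0.1]
gripper_width: 0.6
```

Emit:
servo_tool --slide '[[0,-0.008,0],[0,0,0]]' --twist '[[0,0,0],[0,0,0]]' --gripper '[0.4,0.4]'

```text
time_s: 13.9
tcp_pos: [0.5752, -0.2048, 0.0665]
ee_rot: [[-1.0, -0.0, -0.0], [-0.0, 1.0, -0.0], [0.0, -0.0, -1.0]]
wrist_force: [0.4, 1.1, 1.1]
gripper_width: 0.598
```

Emit:
servo_tool --slide '[[0,-0.008,0],[0,0,0]]' --twist '[[0,0,0],[0,0,0]]' --gripper '[0.4,0.4]'

```text
time_s: 14.15
tcp_pos: [0.5752, -0.2052, 0.0665]
ee_rot: [[-1.0, -0.0, 0.0], [-0.0, 1.0, -0.0], [-0.0, -0.0, -1.0]]
wrist_force: [-0.0, 0.4, 0.1]
gripper_width: 0.601
```

Emit:
servo_tool --slide '[[0,-0.008,0],[0,0,0]]' --twist '[[0,0,0],[0,0,0]]' --gripper '[0.4,0.4]'

```text
time_s: 14.4
tcp_pos: [0.5752, -0.2057, 0.0665]
ee_rot: [[-1.0, -0.0, -0.0], [-0.0, 1.0, -0.0], [0.0, -0.0, -1.0]]
wrist_force: [0.9, 0.3, -0.9]
gripper_width: 0.598
```

Emit:
servo_tool --slide '[[0,-0.008,0],[0,0,0]]' --twist '[[0,0,0],[0,0,0]]' --gripper '[0.4,0.4]'

```text
time_s: 14.65
tcp_pos: [0.5752, -0.2062, 0.0665]
ee_rot: [[-1.0, -0.0, -0.0], [-0.0, 1.0, -0.0], [0.0, -0.0, -1.0]]
wrist_force: [-0.1, 0.6, -0.3]
gripper_width: 0.601
```

Emit:
servo_tool --slide '[[0,-0.008,0],[0,0,0]]' --twist '[[0,0,0],[0,0,0]]' --gripper '[0.4,0.4]'

```text
time_s: 14.9
tcp_pos: [0.5752, -0.2067, 0.0666]
ee_rot: [[-1.0, 0.0, 0.0], [0.0, 1.0, -0.0], [-0.0, -0.0, -1.0]]
wrist_force: [-0.9, 0.8, 0.5]
gripper_width: 0.602
```

Emit:
servo_tool --slide '[[0,-0.008,0],[0,0,0]]' --twist '[[0,0,0],[0,0,0]]' --gripper '[0.4,0.4]'

```text
time_s: 15.15
tcp_pos: [0.5752, -0.2071, 0.0665]
ee_rot: [[-1.0, -0.0, -0.0], [-0.0, 1.0, -0.0], [0.0, -0.0, -1.0]]
wrist_force: [-0.1, 0.7, 0.2]
gripper_width: 0.6
```

Emit:
servo_tool --slide '[[0,-0.008,0],[0,0,0]]' --twist '[[0,0,0],[0,0,0]]' --gripper '[0.4,0.4]'

```text
time_s: 15.4
tcp_pos: [0.5752, -0.2076, 0.0665]
ee_rot: [[-1.0, -0.0, -0.0], [-0.0, 1.0, 0.0], [0.0, 0.0, -1.0]]
wrist_force: [0.7, 1.2, 0.4]
gripper_width: 0.597
```

Emit:
servo_tool --slide '[[0,-0.008,0],[0,0,0]]' --twist '[[0,0,0],[0,0,0]]' --gripper '[0.4,0.4]'

```text
time_s: 15.65
tcp_pos: [0.5751, -0.2079, 0.0665]
ee_rot: [[-1.0, 0.0, -0.0], [0.0, 1.0, 0.0], [0.0, 0.0, -1.0]]
wrist_force: [-0.2, 2.2, 0.0]
gripper_width: 0.599
```

Emit:
servo_tool --slide '[[0,-0.006,0],[0,0,0]]' --twist '[[0,0,0],[0,0,0]]' --gripper '[0.4,0.4]'

```text
time_s: 15.9
tcp_pos: [0.5751, -0.2082, 0.0665]
ee_rot: [[-1.0, -0.0, -0.0], [-0.0, 1.0, 0.0], [0.0, 0.0, -1.0]]
wrist_force: [-0.4, 3.6, 0.8]
gripper_width: 0.598
```

Emit:
servo_tool --slide '[[0,-0.003,0],[0,0,0]]' --twist '[[0,0,0],[0,0,0]]' --gripper '[0.4,0.4]'

```text
time_s: 16.15
tcp_pos: [0.5751, -0.2083, 0.0665]
ee_rot: [[-1.0, -0.0, -0.0], [-0.0, 1.0, 0.0], [0.0, 0.0, -1.0]]
wrist_force: [-0.7, 3.5, 1.5]
gripper_width: 0.594
```

Emit:
servo_tool --slide '[[0,0.05,0],[0,0.12,0],[0,0.12,0],[0,0,0],[0,0,0],[0,0,0.3],[0,0,0.7],[0,0,0.7],[0,0,0],[0,0,0]]' --twist '[[0,0,0],[0,0,0],[0,0,0],[0,0,0],[0,0,0],[0,0,0],[0,0,0],[0,0,0],[0,0,0],[0,0,0]]' --gripper '[0.4,0.4,0.4,0.4,0.4,0.4,0.4,0.4,0.4,0.4]'

```text
time_s: 17.4
tcp_pos: [0.5747, -0.1912, 0.1681]
ee_rot: [[-1.0, 0.001, -0.001], [0.001, 1.0, 0.001], [0.001, 0.001, -1.0]]
wrist_force: [0.4, -0.0, -0.4]
gripper_width: 0.599
```

Run:
```python
from station import r
import cv2,pickle
c=r.capture("wrist");cv2.imwrite("pics/w5.png",cv2.resize(c["image"][0:300,160:480],None,fx=2,fy=2));pickle.dump(c,open("w5.pkl","wb"))
c=r.capture("side");cv2.imwrite("pics/s5.png",cv2.resize(c["image"][130:230,280:440],None,fx=5,fy=5));pickle.dump(c,open("s5.pkl","wb"))
c=r.capture("scene");pickle.dump(c,open("sc5.pkl","wb"));cv2.imwrite("pics/sc5.png",cv2.resize(c["image"][140:250,320:470],None,fx=5,fy=5));
```

```text
(no output)
```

View pics/w5.png

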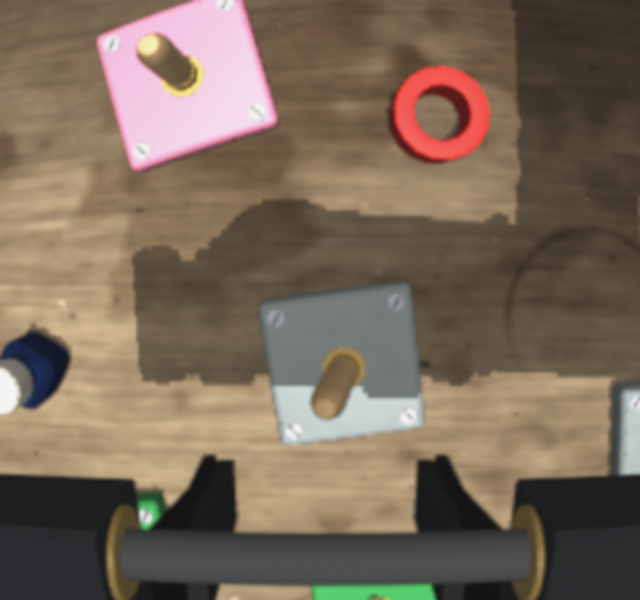

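View pics/s5.png

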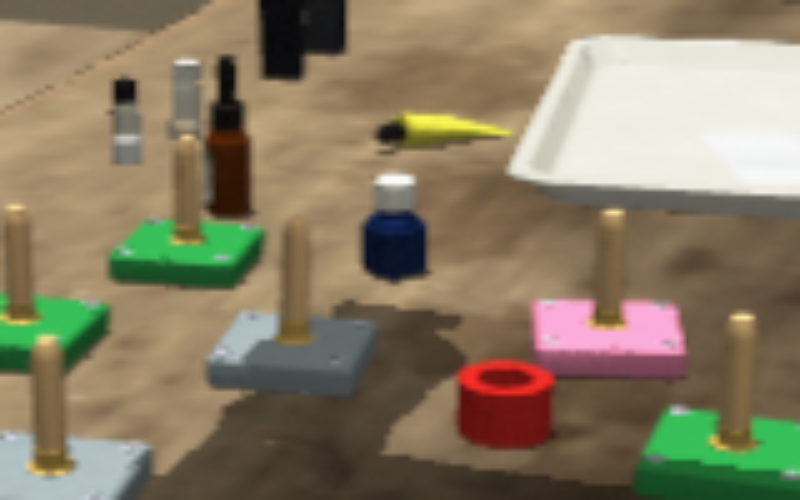

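View pics/sc5.png

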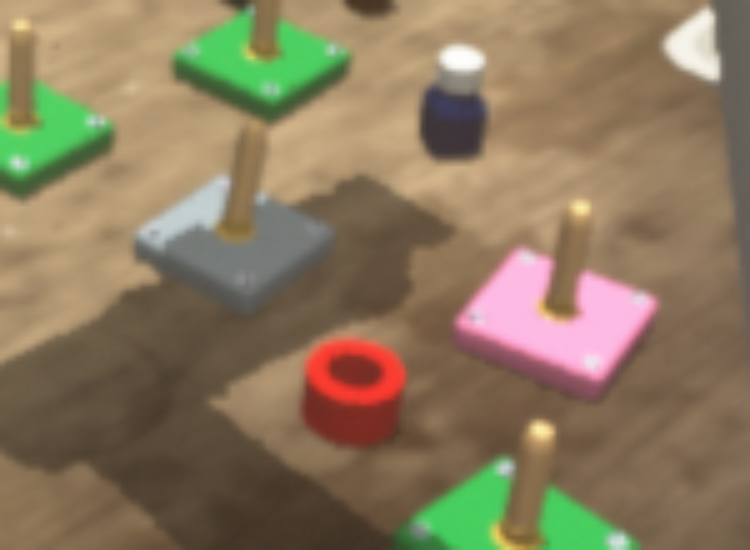

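```bash
cat > ring.py <<'E'
from h import *
def ringc(c):
    hsv=cv2.cvtColor(c["image"],cv2.COLOR_BGR2HSV)
    m=cv2.inRange(hsv,(0,150,150),(8,255,255))|cv2.inRange(hsv,(172,150,150),(180,255,255))
    n,l,s,ce=cv2.connectedComponentsWithStats(m);i=1+np.argmax(s[1:,4])
    cs,hi=cv2.findContours((l==i).astype(np.uint8),cv2.RETR_CCOMP,cv2.CHAIN_APPROX_NONE)
    for k,q in enumerate(cs):
        if len(q)<15: continue
        P=np.array([fplane(c,u,v,.03)[:2] for u,v in q[:,0].astype(float)])
        if hi[0][k][3]<0: P0=P
        (x,y),rad=cv2.minEnclosingCircle(P.astype(np.float32)*1000)
        A=np.c_[2*P,np.ones(len(P))];sol=np.linalg.lstsq(A,(P**2).sum(1),rcond=None)[0]
        print("outer" if hi[0][k][3]<0 else "inner",(x,y,rad),"fit",sol[:2].round(4),np.sqrt(sol[2]+sol[:2]@sol[:2]).round(4))
E
python3 - <<'E'
from ring import *
c=pickle.load(open("w5.pkl","rb"))
print("tip",fplane(c,324,205,.082),"foot",fplane(c,160+343/2,366/2,.018))
ringc(c)
E
```

```text
tip [ 0.57860798 -0.18999311  0.082     ] foot [ 0.57567083 -0.18179847  0.018     ]
outer (445.3233642578125, -135.01380920410156, 23.992918014526367) fit [ 0.4454 -0.135 ] 0.0234
inner (445.46636962890625, -135.0390625, 14.569291114807129) fit [ 0.4454 -0.135 ] 0.0141
```

Run:
```python
from h import *
c=pickle.load(open("w5.pkl","rb"));cv2.imwrite("pics/w5t.png",cv2.resize(c["image"][160:230,285:380],None,fx=8,fy=8,interpolation=cv2.INTER_CUBIC))
```

```text
(no output)
```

View pics/w5t.png

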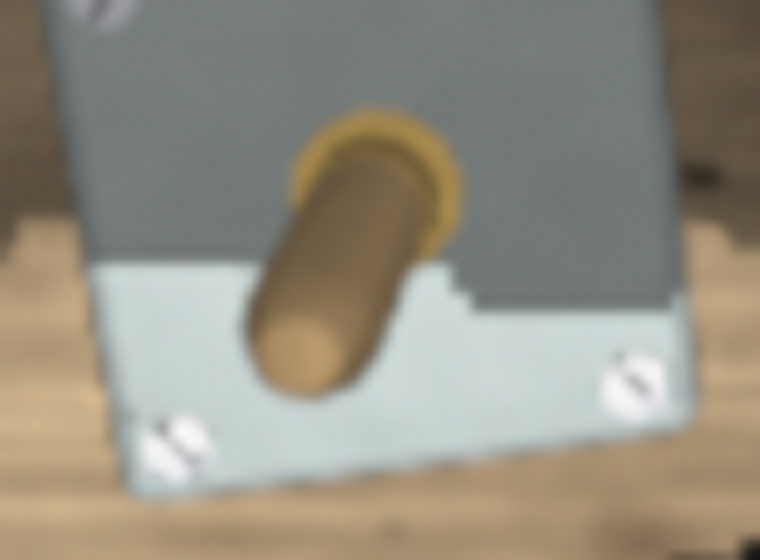

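Emit:
servo_tool --slide '[[-0.431,0.187,0],[-0.431,0.187,0],[-0.431,0.187,-0.2],[-0.431,0.187,-0.4],[-0.431,0.189,-0.5],[0,0,-0.5],[0,0,-0.3],[0,0,0],[0,0,0]]' --twist '[[0,0,0],[0,0,0],[0,0,0],[0,0,0],[0,0,0],[0,0,0],[0,0,0],[0,0,0],[0,0,0]]' --gripper '[0,0,0,0,0,0,0,0,0]'

```text
time_s: 18.68
tcp_pos: [0.4463, -0.1351, 0.0548]
ee_rot: [[-1.0, -0.0, 0.0], [-0.0, 1.0, -0.0], [-0.0, -0.0, -1.0]]
wrist_force: [0.7, -0.9, -0.5]
gripper_width: 1.001
```

Run:
```python
from station import r
from ring import *
c=r.capture("wrist");cv2.imwrite("pics/w6.png",c["image"]);ringc(c)
```

```text
outer (445.06353759765625, -134.79991149902344, 23.446237564086914) fit [ 0.4451 -0.1348] 0.023
inner (445.3797912597656, -134.83840942382812, 14.816437721252441) fit [ 0.4453 -0.1349] 0.0145
```

View pics/w6.png

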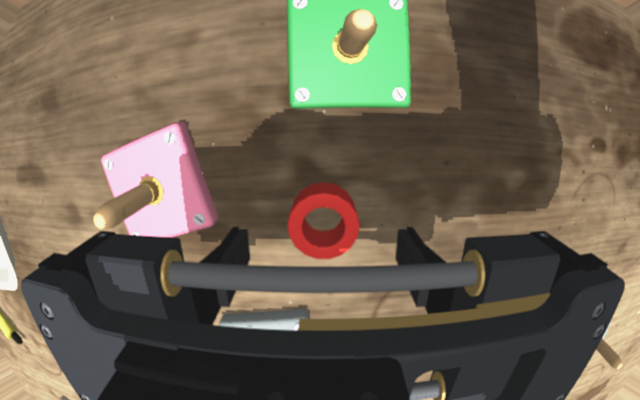

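Emit:
servo_tool --slide '[[-0.015,0,-0.3],[0,0,-0.3],[0,0,-0.13],[0,0,0],[0,0,0],[0,0,0],[0,0,0],[0,0,0]]' --twist '[[0,0,0],[0,0,0],[0,0,0],[0,0,0],[0,0,0],[0,0,0],[0,0,0],[0,0,0]]' --gripper '[0,0,0,0,0.3,1,1,1]'

```text
time_s: 19.73
tcp_pos: [0.4451, -0.135, 0.0109]
ee_rot: [[-1.0, -0.0, 0.0], [-0.0, 1.0, 0.0], [-0.0, 0.0, -1.0]]
wrist_force: [0.5, 0.0, -0.6]
gripper_width: 0.628
```

Emit:
servo_tool --slide '[[0,0,0],[0,0,0],[0,0,0]]' --twist '[[0,0,0],[0,0,0],[0,0,0]]' --gripper '[1,1,1]'

```text
time_s: 20.1
tcp_pos: [0.4451, -0.135, 0.0108]
ee_rot: [[-1.0, -0.0, 0.0], [-0.0, 1.0, -0.0], [-0.0, -0.0, -1.0]]
wrist_force: [-0.3, 0.8, 1.7]
gripper_width: 0.543
```

Emit:
servo_tool --slide '[[0,0,0.2],[0,0,0.5],[0,0,0.6],[0,0,0.5],[0.35,-0.15,0],[0.45,-0.19,0],[0.45,-0.19,0],[0.45,-0.19,0],[0.35,-0.15,0],[0.148,-0.055,0],[0,0,0],[0,0,0]]' --twist '[[0,0,0],[0,0,0],[0,0,0],[0,0,0],[0,0,0],[0,0,0],[0,0,0],[0,0,0],[0,0,0],[0,0,0],[0,0,0],[0,0,0]]' --gripper '[1,1,1,1,1,1,1,1,1,1,1,1]'

```text
time_s: 21.6
tcp_pos: [0.576, -0.1902, 0.1189]
ee_rot: [[-1.0, -0.0, -0.001], [-0.0, 1.0, 0.0], [0.001, 0.0, -1.0]]
wrist_force: [-0.2, 0.3, -0.9]
gripper_width: 0.541
```

Run:
```python
from station import r
from h import *
s=r.sense();print(s['tcp_pos'],s['wrist_force'],s['gripper_width'])
c=r.capture("wrist");cv2.imwrite("pics/w7.png",c["image"]);pickle.dump(c,open("w7.pkl","wb"))
c=r.capture("side");cv2.imwrite("pics/s7.png",cv2.resize(c["image"][120:220,280:400],None,fx=5,fy=5));pickle.dump(c,open("s7.pkl","wb"))
c=r.capture("scene");cv2.imwrite("pics/sc7.png",cv2.resize(c["image"][130:220,310:430],None,fx=5,fy=5));pickle.dump(c,open("sc7.pkl","wb"))
```

```text
[ 0.57599427 -0.19017307  0.11888429] [-0.19847651  0.34620814 -0.85299052] 0.5411511984516437
```

View pics/w7.png

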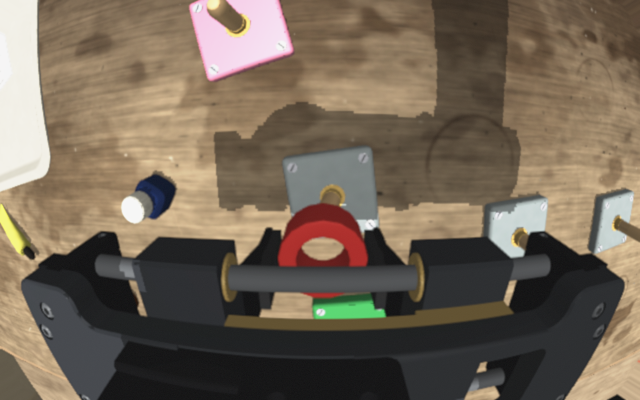

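View pics/s7.png

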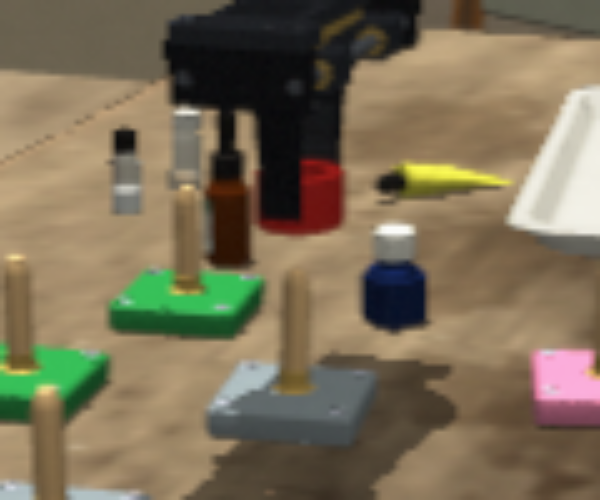

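View pics/sc7.png

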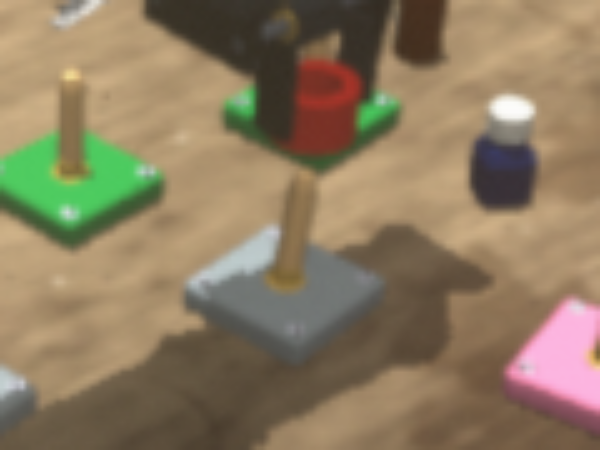

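Run:
```python
from h import *
c=pickle.load(open("w7.pkl","rb"));a=pickle.load(open("sc7.pkl","rb"));b=pickle.load(open("s7.pkl","rb"))
print("tip",tri(a,(310+302/5,130+173/5),b,(280+295/5,120+268/5)), plane(a,310+302/5,130+173/5,.082))
hsv=cv2.cvtColor(c["image"],cv2.COLOR_BGR2HSV)
m=cv2.inRange(hsv,(0,150,150),(8,255,255))|cv2.inRange(hsv,(172,150,150),(180,255,255))
ys,xs=np.nonzero(m);print(xs.min(),xs.max(),ys.min(),ys.max())
P=np.array([fplane(c,u,v,.138)[:2] for u,v in zip(xs.astype(float),ys.astype(float))]);print(P.min(0),P.max(0))
```

```text
tip [ 0.57433626 -0.18335138  0.083906  ] [ 0.57627368 -0.18548604  0.082     ]
279 366 221 296
[ 0.55341817 -0.21334039] [ 0.59870003 -0.16739378]
```

Emit:
servo_tool --slide '[[0.01,0,-0.2],[0,0,-0.2],[0,0,-0.18],[0,0.007,-0.1],[0,0.007,-0.1],[0,0.007,-0.1],[0,0.008,-0.12],[0,0,0],[0,0,0]]' --twist '[[0,0,0],[0,0,0],[0,0,0],[0,0,0],[0,0,0],[0,0,0],[0,0,0],[0,0,0],[0,0,0]]' --gripper '[1,1,1,1,1,1,1,1,1]'

```text
time_s: 22.88
tcp_pos: [0.5777, -0.1888, 0.0589]
ee_rot: [[-1.0, -0.0, 0.0], [-0.0, 1.0, -0.0], [-0.0, -0.0, -1.0]]
wrist_force: [0.1, -0.2, 0.1]
gripper_width: 0.544
```

Run:
```python
from station import r
from h import *
c=r.capture("wrist");cv2.imwrite("pics/w8.png",cv2.resize(c["image"][120:340,220:440],None,fx=2.7,fy=2.7))
c=r.capture("scene");cv2.imwrite("pics/sc8.png",cv2.resize(c["image"][130:220,310:430],None,fx=5,fy=5))
```

```text
(no output)
```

View pics/w8.png

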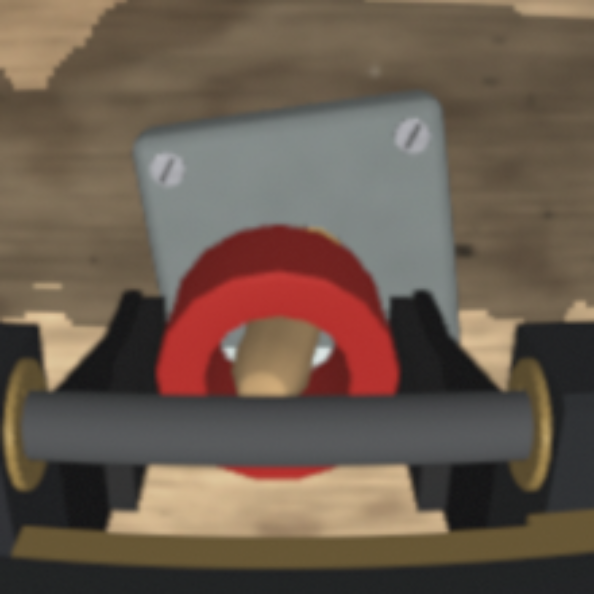

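View pics/sc8.png

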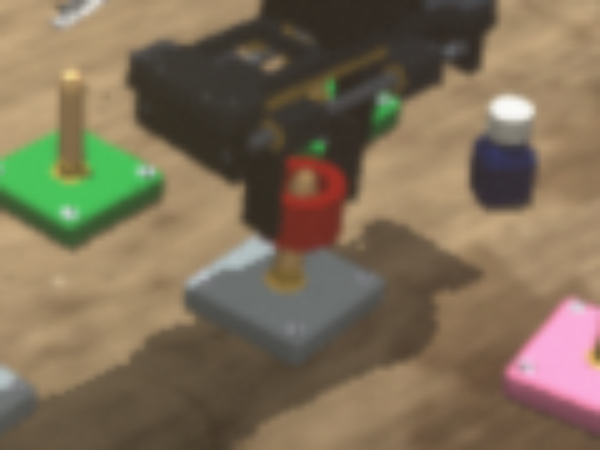

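Emit:
servo_tool --slide '[[-0.005,0.015,-0.09],[-0.005,0.015,-0.09],[-0.007,0.015,-0.09],[0,0.015,-0.09],[0,0.01,-0.07],[0,0.01,-0.055],[0,0,0],[0,0,0]]' --twist '[[0,0,0],[0,0,0],[0,0,0],[0,0,0],[0,0,0],[0,0,0],[0,0,0],[0,0,0]]' --gripper '[1,1,1,1,1,1,1,1]'

```text
time_s: 23.98
tcp_pos: [0.5767, -0.184, 0.0298]
ee_rot: [[-1.0, -0.0, 0.0], [-0.0, 1.0, -0.0], [-0.0, -0.0, -1.0]]
wrist_force: [0.3, -0.8, -0.6]
gripper_width: 0.542
```

Run:
```python
from station import r
from h import *
c=r.capture("scene");cv2.imwrite("pics/sc9.png",cv2.resize(c["image"][130:220,310:430],None,fx=5,fy=5))
c=r.capture("side");cv2.imwrite("pics/s9.png",cv2.resize(c["image"][120:220,280:400],None,fx=5,fy=5))
c=r.capture("wrist");cv2.imwrite("pics/w9.png",cv2.resize(c["image"][120:340,220:440],None,fx=2.7,fy=2.7))
```

```text
(no output)
```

View pics/sc9.png

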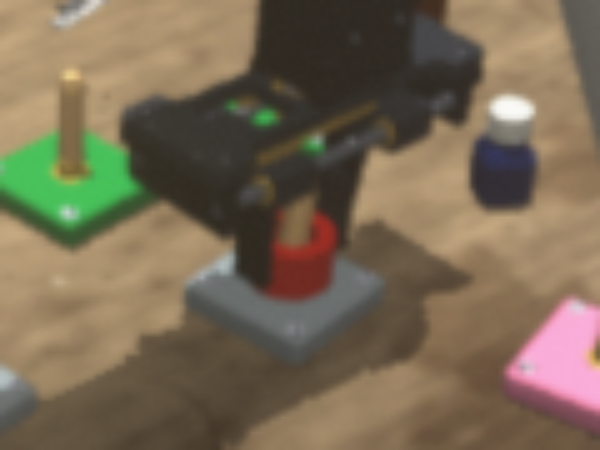

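View pics/s9.png

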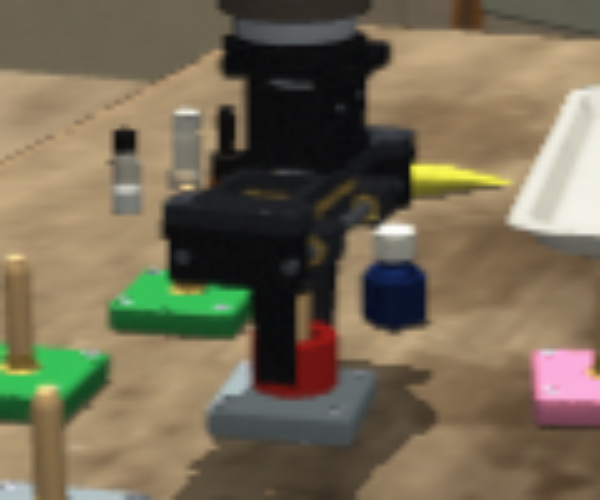

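View pics/w9.png

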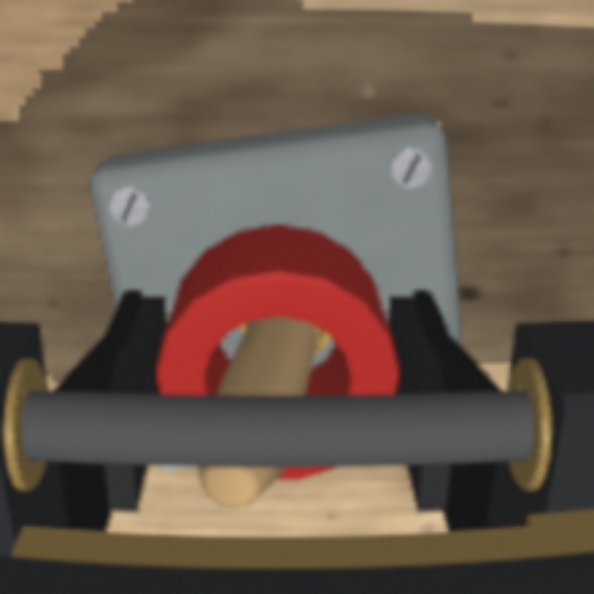

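Emit:
servo_tool --slide '[[0,0,-0.008],[0,0,-0.008],[0,0,0],[0,0,0]]' --twist '[[0,0,0],[0,0,0],[0,0,0],[0,0,0]]' --gripper '[1,1,1,1]'

```text
time_s: 24.62
tcp_pos: [0.5765, -0.184, 0.0288]
ee_rot: [[-1.0, -0.0, 0.0], [-0.0, 1.0, -0.0], [-0.0, -0.0, -1.0]]
wrist_force: [-1.3, -0.4, 0.7]
gripper_width: 0.549
```

Emit:
servo_tool --slide '[[0,0,0],[0,0,0],[0,0,0],[0,0,0]]' --twist '[[0,0,0],[0,0,0],[0,0,0],[0,0,0]]' --gripper '[0.4,0.2,0,0]'

```text
time_s: 25.12
tcp_pos: [0.5765, -0.184, 0.0286]
ee_rot: [[-1.0, -0.0, -0.0], [-0.0, 1.0, 0.0], [0.0, 0.0, -1.0]]
wrist_force: [-0.3, 0.0, -0.2]
gripper_width: 0.857
```

Emit:
servo_tool --slide '[[0,0,0.1],[0,0,0.3],[0,0,0.6],[0,0,0.8],[0,0,0.8],[0,0,0],[0,0,0]]' --twist '[[0,0,0],[0,0,0],[0,0,0],[0,0,0],[0,0,0],[0,0,0],[0,0,0]]' --gripper '[0,0,0,0,0,0,0]'

```text
time_s: 26.0
tcp_pos: [0.576, -0.1838, 0.1847]
ee_rot: [[-1.0, 0.0, -0.0], [0.0, 1.0, 0.001], [0.0, 0.001, -1.0]]
wrist_force: [-0.2, -0.5, 1.1]
gripper_width: 1.0
```

Run:
```python
from station import r
from h import *
c=r.capture("scene");cv2.imwrite("pics/sc10.png",cv2.resize(c["image"][130:220,310:430],None,fx=5,fy=5))
cv2.imwrite("pics/sc10f.png",c["image"])
c=r.capture("side");cv2.imwrite("pics/s10.png",cv2.resize(c["image"][120:220,280:400],None,fx=5,fy=5))
c=r.capture("wrist");cv2.imwrite("pics/w10.png",cv2.resize(c["image"][80:300,200:440],None,fx=2.7,fy=2.7))
```

```text
(no output)
```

View pics/sc10f.png

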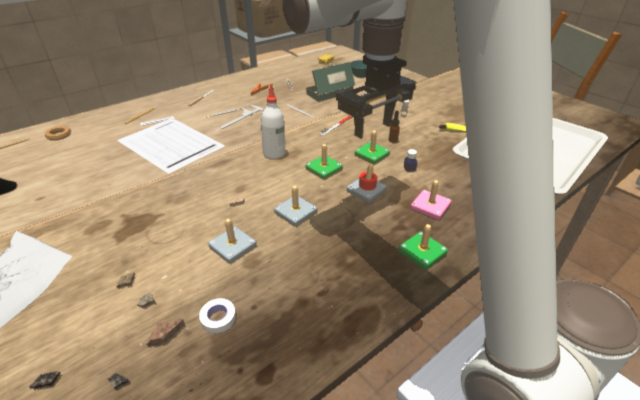

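View pics/s10.png

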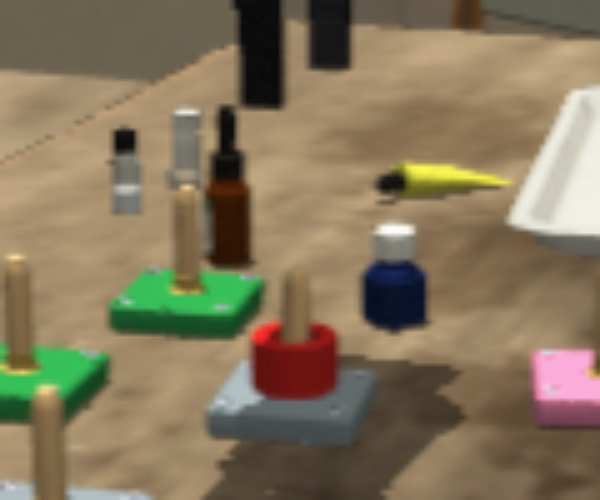

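View pics/w10.png

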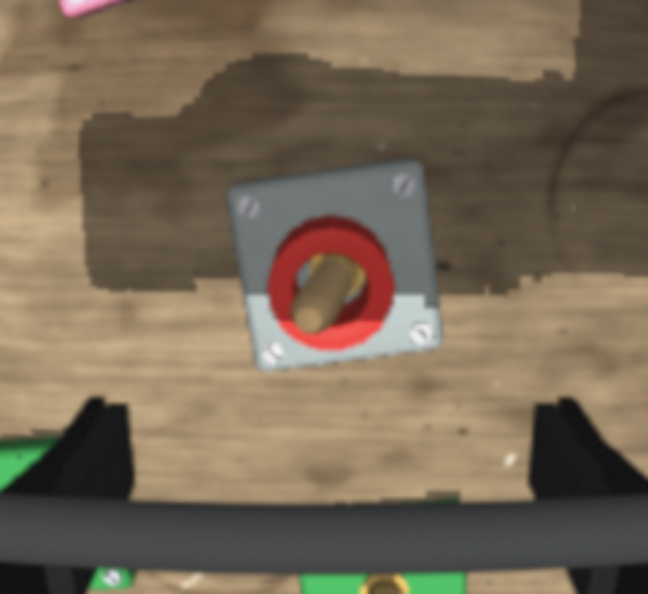

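View pics/sc10.png

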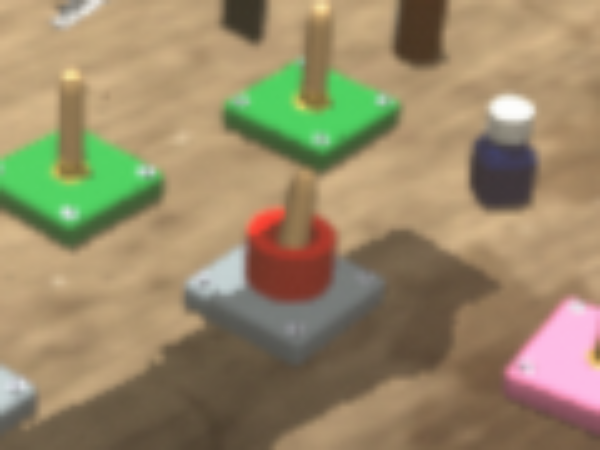

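Run:
```python
from station import r
r.finish_job()
```

```text
the job is handed in; nothing more can be done
```

The loose post was the one on the right-most grey stand, at about (0.576, -0.181), and the ring is now on it. It was the first post I rocked and it gave way with no measurable force. Since only one post is loose, I didn't rock the other two.

- **Left lean:** I pushed until the force rose from about 2 N to 5 N, which was the stop. I let go and the picture showed it staying leaned left.
- **Right lean:** I pushed the same way to the right-hand stop, with the force at about 3.6 N, and let go again. The highest force I read on the post was 5.0 N, against the limit of 8 N.
- **Ring:** I picked up the red ring, lowered it over the leaning post until it reached the base, opened the fingers and lifted clear.

The last pictures, from all three cameras, show the ring flat on the base and the post inside it still leaning right. The ink bottle, tape roll and sherd look unmoved, and the gripper is clear of everything. The clock read 26 s when I stopped.

**Disagreements:** The scene and side cameras placed the post tips about 3 mm further left than the wrist camera did. I used the wrist camera, which agreed with the positions worked out from touching the post. The tip also seemed to lean 2–3 mm away from the robot as well as to the right, about the size of the camera error. None of the checks failed.

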